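# Draw the tapped plug from a doll base

### The arm

A 6-joint arm with a two-finger parallel gripper is mounted at the origin on the work surface. World frame = base frame: x ahead of the robot, y to its left, z up, the work surface at z = 0. Lengths are in mm, angles in rad, forces in N, time in s.
With the tool pointing down it reaches from about 350 to 975 mm from the base axis. Payload 7.1 kg.
Tool frame: the origin (TCP) lies between the finger pads; the fingertips stand 19 mm ahead of it and the grasp point (between the pads) is the TCP; y points along the fingers, z is the direction in which the jaws open and shut, and the axes are right-handed (so a half turn about y gives the same grasp; the last joint's range is limited). The gripper opens to 88 mm and grips with 3 to 60 N. Pads are 20 mm wide; open, the fingers measure 115 mm over their backs; the gripper's body (75 mm by 178 mm) begins 61 mm behind the grasp point.
Start: joints at [1.315, 0.423, 1.63, -0, 1.089, -0.019], TCP at [146.589, 607.55, 241.675] pointing down, gripper open.
Joint ranges: [-3, 3], [-0.9, 2.11], [0.09, 2.58], [-1.31, 4.45], [0.11, 2.69], [-2.54, 2.54]. Speed limits (rad/s): [2.39, 2.39, 3.01, 3.14, 3.14, 3.14].

### API

Orientations are given as a rotation vector (axis times angle).
In Python, from workcell import ctrl gives the robot as it stands.
- The arm moves only by the tool servo_tool, never from a script. Its argument "moves" is text: rows parted by semicolons, each of 6 numbers parted by spaces: the shift along the world's x, y, z in m, then the turn, a rotation vector about the world's x, y, z in degrees. A call has 1 to 8 rows; each row is the pose to reach, as a shift and turn from the pose commanded when the call began; what a row does not reach only later rows make up. A row lasts 1/8 s, in which the tool goes at most 62.5 mm and 10.7 degrees, less where a joint would pass 70% of its speed; a pose out of reach is approached as far as the arm can. A call with a gripper value outside its range is refused whole. "hand" is the closure in counts, from 0 (fully open) to 255 (shut), set as the call begins (left out, the last holds). The fingers move at their own pace and stop on an object; the grip force is fixed at half the most. Time passes only in rows, so rows that repeat a pose let the fingers close. It gives the time, the measured TCP pose, the force and the opening at its end, in the units of the state.
- ctrl.get_obs(): the state, without advancing time (a new reading comes with each control period).
- ctrl.get_image(name): name is "scene" or "top"; returns a dict with "pixels" (420x560x3 uint8, red, green, blue), "depth" (420x560 float32, mm along the optical axis (not along the pixel's ray), 0 where there is no reading), "vertical_fov" (degrees; the focal length in pixels is half the picture's height over the tangent of half this angle, whatever the lens; pixels are square), "cx", "cy" (the principal point, pixels), "xyz" and "attitude" of the camera in the world. Camera axes: x right, y up, looking along -z (the intrinsics and any distortion apply to the point x, -y, -z); pixel columns grow to the right and rows downward; lengths in mm; the calibration is good to about 2 mm. A picture is of the moment at which its call begins.
- ctrl.close_job(): hands the job in, once; it reports no verdict.
The state is a dict: "t": time; "qpos": joint angles; "qvel": joint speeds; "joint_torque": joint torques, N m; "ee_pos": TCP position; "orientation": TCP orientation; "ft_force": force on the tool from outside, world axes, zero at the start; "moment": the same for the moment, N m; "width": finger opening in mm.
Only numpy, scipy, OpenCV 4.12 (cv2) and the standard library are available. Lean on these libraries where they do the work, as an engineer would, in place of code of your own. Each camera call takes 0.05 s, during which the arm holds its last target.

### The job

The half-finished doll base in the bench clamp still has its turning plug deep inside. Take the puller rod from its stand, screw it into the plug (cross pin down into the slot, then clockwise until it stops) and draw the plug straight up out of the base. Stand the plug gently, upright and with the rod still screwed in, fully on the round black rubber mat, let go without dropping it, and leave the other things on the bench where they are.

Things in the scene. Friction and masses are not known exactly. Their poses are not given: they have to be found in the camera images.
- puller_grip (a point): Centre of the puller rod's flat wooden handle, grasped across its thickness: 56 mm along x, 14 mm thick along y, 28 mm high. z runs up the rod. The rod (loose, about 0.16 kg) starts upright in its stand. Below this point: shank 12 mm thick, collar of 26 mm diameter with its underside 98 mm down, round nose ending 119 mm down.
- puller_pin (a point): Centre of the steel cross pin near the foot of the puller rod, on the rod's axis 110 mm below the handle's centre; same axes. The pin lies along x, parallel to the handle, 32 mm long and 6 mm thick; it sits 12 mm below the collar's underside.
- holder: Stand of the puller rod: fixed wooden block 85 x 85 x 30 mm; origin at the centre of its underside. A slot 37 mm (x) by 15 mm (y), 26 mm deep, open at the top; the rod stands in it on its collar and lifts straight out.
- plug_mouth (a point): Centre of the plug's steel top face, z up. The face, 6 mm thick over a hollow, has a slot along x 37 x 11 mm with a 17 mm square in its middle. The rod's pin goes down the slot (rod's x along plug's x, either way round) until the collar rests on the face: handle's centre then 98 mm above it.
- plug_foot (a point): Centre of the plug's flat underside, 46 mm below plug_mouth, same axes. The plug (loose, about 0.15 kg, dark wood) is an octagon 46 mm across flats.
- base_rim (a point): Centre of the doll base's upper rim, z up. Fixed pale hollow cup, 70 mm high, at the rim 92 mm outside and 64 mm inside, narrowing downwards; rim 92 mm above the bench. The plug stands inside, its face 16 mm below the rim; sprung cheeks hold it by friction (5 to 10 N). It clears the rim when lifted 62 mm.
- clamp: Wooden screw clamp on the far edge of the bench, fixed; origin under its bed, on the doll base's axis. Jaws reach 68 mm above the bench, 68 mm before and behind the axis, and 50 mm to either side.
- mat: Round black rubber mat, 120 mm diameter, 4 mm thick, fixed; origin at the centre of its underside, on the bench.
- jaw_mid (a point): Middle of a rusted steel chuck jaw, 60 x 30 x 32 mm, a bystander.
- burnisher_mid (a point): Middle of a horn-handled burnisher lying on the bench, 190 mm long along its x, 20 mm wide, 16 mm high, a bystander.
- sander_center (a point): Centre of a round beech sanding block, 60 mm diameter, 32 mm high, a bystander.
- head_mid (a point): Middle of a yellow-lacquered doll head standing on its neck, 58 mm diameter, 57 mm high, a bystander.
- thread (a point): Point in the plug's hollow, 12 mm below its face, where the pin turns; axes of the plug. Turned clockwise seen from above, the pin runs under sloping thread flanks to stops at about 1.35 rad (77 degrees) from the slot; over 1.0 rad it is screwed in. Anticlockwise is blocked. In the base the plug does not turn; on the mat the rod stays in it.
There are look-alikes about, which are no part of the job. What is shaped like the part that bears puller_grip but white is not meant.

How it is judged:
By the outcome, as a careful person would: the job done as asked, in the order asked, and still so for the second after the job is handed in, with the robot touching nothing.
It also fails if it takes over 58 s, if anything falls off the work surface, if the arm or the gripper's body presses on something with over 40 N, if the wrist force passes 120 N, or if a joint passes its speed limit or range.

## Working session

There is one attempt and no reset: what is moved stays moved. The work goes in short steps, Python scripts to look and compute and a tool call to move; the robot and the scene stay as the last step left them, time stands still between calls to the robot, and variables do not carry over. Pictures are saved under pics/ and viewed, and the job is handed in when it is done.

Besides the shell and the picture viewer there is one more tool, called after "Request:" as name(argument=value, ...), one argument or row to a line, values as JSON. servo_tool: Moves the arm, as the interface text tells. Its arguments: {"type":"object","properties":{"moves":{"type":"string"},"hand":{"type":"number"}},"required":["moves"]}

```bash
ls; mkdir -p pics
python3 - <<'E'
from workcell import ctrl
import cv2,numpy as np,pickle
print(ctrl.get_obs())
for n in("scene","top"):
    im=ctrl.get_image(n); pickle.dump(im,open(n+'0.pkl','wb'))
    cv2.imwrite(f'pics/{n}0.png',im['pixels'][:,:,::-1])
    print(n,{k:v for k,v in im.items() if k not in('pixels','depth')})
E
```

```text
pics
{'t': 0.0, 'qpos': array([ 1.31499581e+00,  4.23813061e-01,  1.63071392e+00,  4.34086003e-06,
        1.08859721e+00, -1.89890282e-02]), 'qvel': array([ 0.00080336,  0.0005917 ,  0.00011957, -0.00158104, -0.00030993,
        0.00172514]), 'joint_torque': array([-3.42106396e-03, -5.44637418e+01, -2.73662871e+01,  6.42702193e-02,
        2.27141491e-02, -1.04625810e-04]), 'ee_pos': array([146.45788403, 607.04072947, 240.90962695]), 'orientation': array([-1.56430696,  0.18612111, -0.18578492]), 'ft_force': array([-0.36317243, -0.25043334,  0.58078693]), 'moment': array([-0.01937789, -0.05129222,  0.02295827]), 'width': 87.8084752064203}
scene {'vertical_fov': 52.11493067537655, 'cx': 280.06501889546195, 'cy': 210.0294040963676, 'xyz': array([1297.7632848 , -166.77862207,  630.01352363]), 'attitude': array([0.83859138, 0.66243958, 1.18538883])}
top {'vertical_fov': 48.70176146827572, 'cx': 271.9171166872816, 'cy': 202.64879318285676, 'xyz': array([ 376.63246849,   47.56730649, 1176.37270267]), 'attitude': array([ 0.12534668, -0.1094008 , -1.58660404])}
```

View pics/scene0.png

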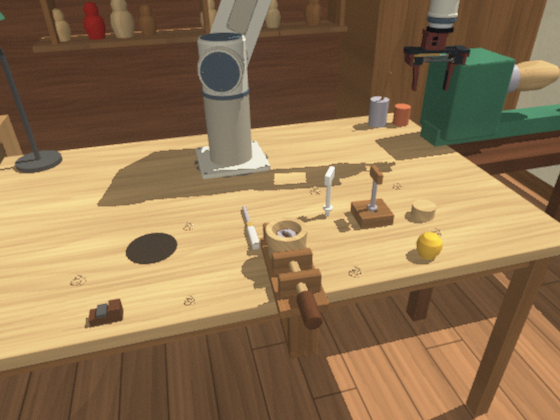

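View pics/top0.png

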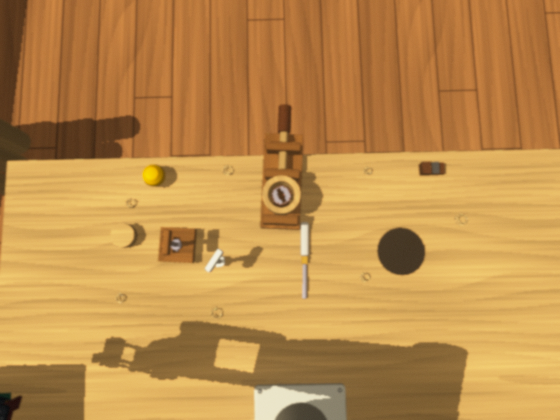

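Scene view: the wooden-handled rod in its block is at about (376,178), and the white look-alike is at (329,180). The base is at (287,235), the mat at (152,248), the burnisher at (252,230), the chuck jaw at (106,312), the sander at (424,211) and the head at (430,246). Top view: rod block (178,245), white rod (215,260), base (282,195), mat (401,251). The wooden rod fits the description. The white one standing free is the decoy.

```bash
cat > h.py <<'E'
import numpy as np,cv2,pickle
from scipy.spatial.transform import Rotation as R
def cloud(im):
    d=im['depth'];h,w=d.shape;f=h/2/np.tan(np.radians(im['vertical_fov']/2))
    v,u=np.mgrid[:h,:w].astype(float)
    P=np.stack([(u-im['cx'])/f*d,-(v-im['cy'])/f*d,-d],-1)
    W=P@R.from_rotvec(im['attitude']).as_matrix().T+im['xyz']; W[d<=0]=np.nan
    return W
def proj(im,p):
    f=im['depth'].shape[0]/2/np.tan(np.radians(im['vertical_fov']/2))
    c=(np.atleast_2d(p)-im['xyz'])@R.from_rotvec(im['attitude']).as_matrix()
    return np.c_[im['cx']+f*c[:,0]/-c[:,2],im['cy']-f*c[:,1]/-c[:,2]]
def crop(im,u0,v0,u1,v1,s,fn):
    cv2.imwrite(fn,cv2.resize(im['pixels'][v0:v1,u0:u1,::-1],None,fx=s,fy=s,interpolation=cv2.INTER_CUBIC))
E
python3 - <<'E'
from h import *
T=pickle.load(open('top0.pkl','rb'));S=pickle.load(open('scene0.pkl','rb'))
np.set_printoptions(precision=1,suppress=True)
WT=cloud(T);WS=cloud(S)
print('bench top',[WT[v,u] for u,v in((60,200),(60,330),(350,200),(500,200),(500,300),(230,200))])
print('bench sc',[WS[v,u] for u,v in((60,200),(200,280),(350,150),(470,200),(230,200),(100,260))])
for n,I,pts in(('T',WT,dict(mat=(401,251),hold=(170,258),base=(282,180),head=(153,175),sand=(124,235),jaw=(432,168))),('S',WS,dict(mat=(152,248),head=(430,246),sand=(424,206)))):
    for k,(u,v) in pts.items(): print(n,k,I[v,u])
crop(T,145,215,240,285,8,'pics/c1.png');crop(T,250,150,320,240,6,'pics/c2.png')
crop(S,310,150,410,240,7,'pics/c3.png');crop(S,235,205,345,300,6,'pics/c4.png')
E
```

```text
bench top [array([571.4, 604.8,  -1. ]), array([244.9, 589.3,  -2.6]), array([ 555.8, -141.6,    3.6]), array([ 548.6, -523.8,    0.7]), array([ 298.8, -502.3,   -1.8]), array([562.6, 165.5,  -1.1])]
bench sc [array([ 119.6, -513.5,   -0.2]), array([ 570. , -162.6,   -0.7]), array([ 38.5, 410.6,  -3.2]), array([439.6, 603.4,  -4.5]), array([255.5, -45. ,  -1. ]), array([ 437.2, -379.7,   -0.4])]
T mat [ 423.8 -263.8    3.2]
T hold [416.1 310.4  32.2]
T base [593.   32.1  95.1]
T head [620.4 350.6  53.8]
T sand [474.7 424.9  33.6]
T jaw [ 629.7 -347.8   27. ]
S mat [ 427.  -261.7    1.9]
S head [644.5 344.9  39.6]
S sand [478.4 430.2  29.6]
```

View pics/c1.png

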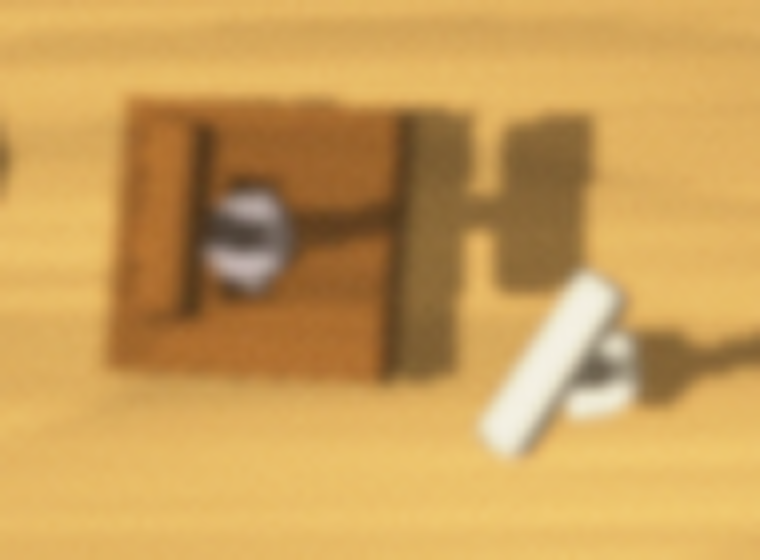

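View pics/c2.png

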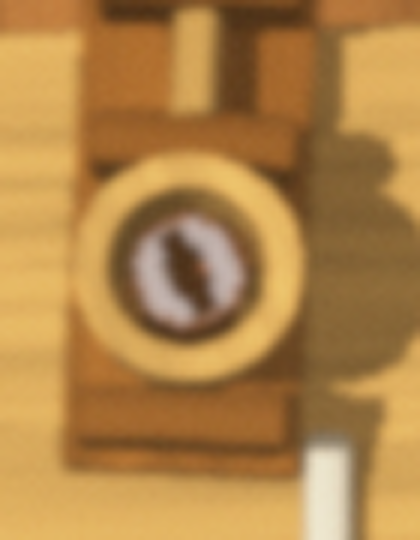

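View pics/c3.png

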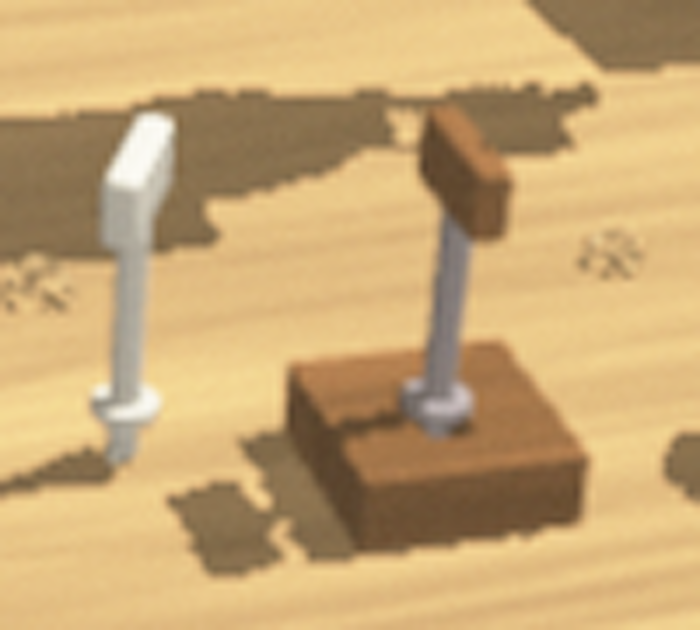

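View pics/c4.png

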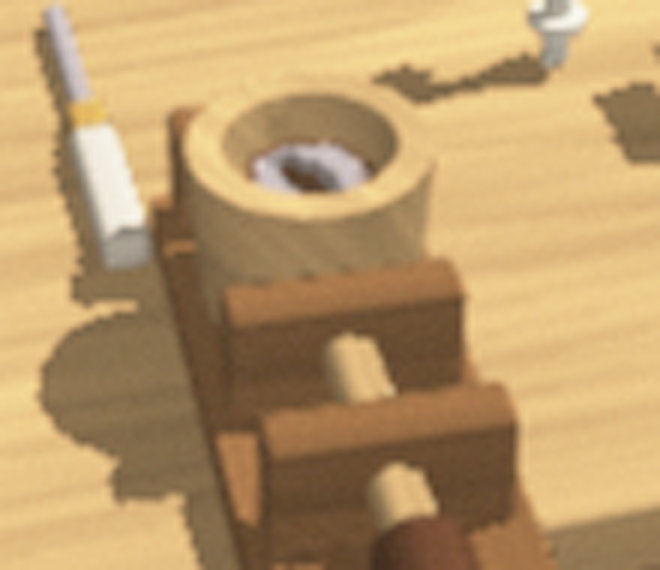

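The enlarged crops confirm it: wooden handle with steel shank and collar standing in its block (c1, c3), and a white rod at left in c3, not meant. The plug slot shows clearly in c2, running from about (168,235) to (212,305) in the crop. Measuring now.

Run:
```python
from h import *
from scipy.optimize import least_squares
np.set_printoptions(precision=1,suppress=True)
ims={n:pickle.load(open(n+'0.pkl','rb')) for n in('top','scene')}
def circ(p):
    r=least_squares(lambda a:np.hypot(p[:,0]-a[0],p[:,1]-a[1])-a[2],[*p.mean(0)[:2],40],loss='soft_l1',f_scale=2).x; return r
for n,im in ims.items():
    W=cloud(im);X,Y,Z=np.moveaxis(W,-1,0);px=im['pixels'].astype(int);br=px.sum(-1)
    # handle
    m=(abs(X-430)<60)&(abs(Y-312)<50)&(Z>112)&(Z<150)
    p=W[m];print(n,'handle n',m.sum(),p.mean(0),p.min(0),p.max(0))
    if n=='top':
        r=cv2.minAreaRect(p[:,:2].astype(np.float32));print(r)
    mt=m&(Z>136); q=W[mt]; print(' top pts',q.mean(0) if len(q) else None)
    c,s,vt=np.linalg.svd(p[:,:2]-p[:,:2].mean(0),full_matrices=False);print(' yaw',np.degrees(np.arctan2(vt[0,1],vt[0,0])))
    # holder top
    m=(abs(X-430)<80)&(abs(Y-312)<80)&(Z>24)&(Z<36); r=cv2.minAreaRect(W[m][:,:2].astype(np.float32));print(' holder',r,W[m].mean(0))
    # rim
    m=(abs(X-545)<80)&(abs(Y-32)<80)&(Z>86)&(Z<99);p=W[m];r=cv2.minEnclosingCircle(p[:,:2].astype(np.float32));print(' rim n',len(p),r,'z',np.median(p[:,2]),'mean',p.mean(0))
    # mat
    m=(br<110)&(abs(X-424)<90)&(abs(Y+263)<90)&(Z<15);m=cv2.morphologyEx(m.astype(np.uint8),cv2.MORPH_OPEN,np.ones((5,5)))>0
    print(' mat',cv2.minEnclosingCircle(W[m][:,:2].astype(np.float32)),W[m].mean(0))
    # plug face
    m=(np.hypot(X-545,Y-32)<32)&(Z>68)&(Z<84);p=W[m];print(' face n',len(p),p.mean(0))
```

```text
top handle n 212 [449.4 295.1 138.6] [421.4 288.1 117.1] [477.4 305.3 147.6]
((449.5480041503906, 296.78570556640625), (14.786656379699707, 55.99024963378906), 86.54170227050781)
 top pts [449.8 296.4 142. ]
 yaw 176.4463711212471
 holder ((449.6105651855469, 297.59228515625), (86.86062622070312, 84.96895599365234), 86.21539306640625) [447.5 291.1  30.9]
 rim n 609 ((560.7777709960938, 36.44138717651367), 45.80106735229492) z 92.6883877867865 mean [560.6  36.4  92.7]
 mat ((0.0, 0.0), 0.0) [nan nan nan]
 face n 208 [554.   35.6  76.4]
scene handle n 182 [457.9 293.3 131. ] [422.7 287.9 112.5] [481.2 303.  142.6]
 top pts [455.4 295.2 139.8]
 yaw 0.002295421023778097
 holder ((450.2181091308594, 296.8878173828125), (86.56410217285156, 89.94622039794922), 86.79788208007812) [455.6 294.8  28.6]
 rim n 503 ((561.5272827148438, 35.57387924194336), 46.89817810058594) z 90.40789847073245 mean [564.5  35.1  90.2]
 mat ((0.0, 0.0), 0.0) [nan nan nan]
 face n 258 [543.   38.7  75.3]<stdin>:22: RuntimeWarning: Mean of empty slice.
  ret = um.true_divide(
```

Run:
```python
from h import *
np.set_printoptions(precision=1,suppress=True)
ims={n:pickle.load(open(n+'0.pkl','rb')) for n in('top','scene')}
def ortho(im,c,half,z,N):
    a=np.linspace(half,-half,N)
    x,y=np.meshgrid(c[0]+a,c[1]+a,indexing='ij')
    uv=proj(im,np.c_[x.ravel(),y.ravel(),np.full(x.size,z)]).astype(np.float32)
    return cv2.remap(im['pixels'],uv[:,0].reshape(N,N),uv[:,1].reshape(N,N),cv2.INTER_CUBIC)[:,:,::-1]
out=[]
for n,im in ims.items():
    o=ortho(im,(561,36),32,76,400);out.append(o)
    o2=ortho(im,(424,-263),90,4,361); g=o2.max(-1)
    m=(g<60).astype(np.uint8); k,l,st,ce=cv2.connectedComponentsWithStats(m); i=1+st[1:,4].argmax()
    print(n,'mat bbox',st[i],'ctr',424+90-ce[i][1]*.5,-263+90-ce[i][0]*.5,'diam',2*np.sqrt(st[i,4]/np.pi)*.5)
cv2.imwrite('pics/slot.png',np.hstack(out))
```

```text
Traceback (most recent call last):
ValueError: attempt to get argmax of an empty sequence
```

```bash
cat >> h.py <<'E'
def ortho(im,c,half,z,N):
    a=np.linspace(half,-half,N)
    x,y=np.meshgrid(c[0]+a,c[1]+a,indexing='ij')
    uv=proj(im,np.c_[x.ravel(),y.ravel(),np.full(x.size,z)]).astype(np.float32)
    return np.ascontiguousarray(cv2.remap(im['pixels'],uv[:,0].reshape(N,N),uv[:,1].reshape(N,N),cv2.INTER_CUBIC)[:,:,::-1])
E
python3 - <<'E'
from h import *
np.set_printoptions(precision=1,suppress=True)
ims={n:pickle.load(open(n+'0.pkl','rb')) for n in('top','scene')}
out=[]
for n,im in ims.items():
    o=ortho(im,(561,36),32,76,400);out.append(o)
    o2=ortho(im,(424,-263),90,4,361); g=o2.max(-1);print(n,g[180,180],g[5,5],o2[180,180])
    m=(g<(int(g[180,180])+int(g[5,5]))/2).astype(np.uint8); k,l,st,ce=cv2.connectedComponentsWithStats(m); i=l[180,180]
    print(n,'mat bbox',st[i],'ctr',424+90-ce[i][1]*.5,-263+90-ce[i][0]*.5,'diam',2*np.sqrt(st[i,4]/np.pi)*.5)
cv2.imwrite('pics/slot.png',np.hstack(out))
E
```

```text
top 70 218 [37 56 70]
top mat bbox [   62    60   237   237 43589] ctr 424.40584780563904 -263.02992727522997 diam 117.79138181066241
scene 76 228 [55 66 76]
scene mat bbox [   61    52   239   246 45676] ctr 426.50410500043785 -263.02967641649883 diam 120.57828312482651
```

View pics/slot.png

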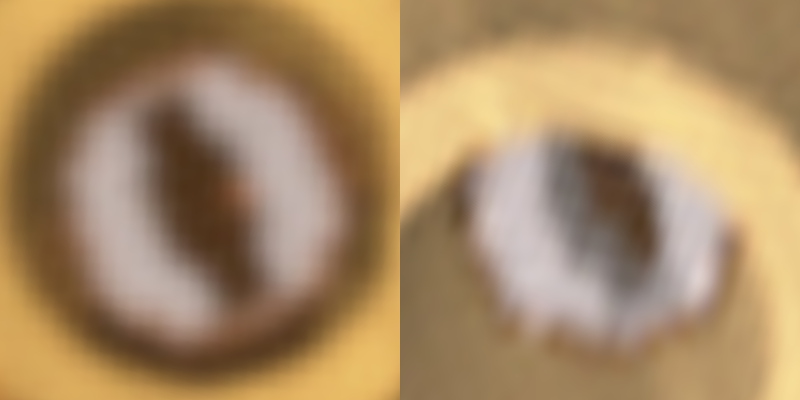

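Run:
```python
from h import *
from scipy.optimize import minimize
np.set_printoptions(precision=2,suppress=True)
im=pickle.load(open('top0.pkl','rb'))
N=400;o=ortho(im,(561,36),32,76,N).astype(float)
b=o[:,:,0]  # blue: steel bright, wood dark
a=np.linspace(32,-32,N);X,Y=np.meshgrid(561+a,36+a,indexing='ij')
r=np.hypot(X-561,Y-36)
for th in(90,110,130):
    m=(b<th)&(r<19.5);m=cv2.morphologyEx(m.astype(np.uint8),cv2.MORPH_OPEN,np.ones((15,15)))
    k,l,st,ce=cv2.connectedComponentsWithStats(m);i=1+st[1:,4].argmax();q=np.c_[X[l==i],Y[l==i]]
    rr=cv2.minAreaRect(q.astype(np.float32));w,v=np.linalg.eigh(np.cov(q.T));d=v[:,1]
    print(th,len(q)*.16**2,q.mean(0),'yaw',np.degrees(np.arctan2(d[1],d[0])),rr)
# template match: slot mask model vs blue inside octagon r<21
def cost(p):
    cx,cy,t=p; c,s=np.cos(t),np.sin(t);u=(X-cx)*c+(Y-cy)*s;v=-(X-cx)*s+(Y-cy)*c
    sd=np.minimum(np.maximum(abs(u)-18.5,abs(v)-5.5),np.maximum(abs(u)-8.5,abs(v)-8.5))
    mod=1/(1+np.exp(-sd/1.0)); w=r<20
    return -np.corrcoef(mod[w],b[w])[0,1]
best=min((minimize(cost,[561,36,np.radians(t)],method='Nelder-Mead') for t in(10,20,30)),key=lambda z:z.fun)
print(best.x[:2],np.degrees(best.x[2]),best.fun)
```

```text
90 388.7104 [560.3   35.47] yaw -156.59615054817849 ((560.8045043945312, 35.826438903808594), (38.50447082519531, 14.061359405517578), 20.556119918823242)
110 476.6464 [560.89  35.74] yaw -156.42939680519015 ((561.0543823242188, 35.876380920410156), (38.971214294433594, 15.997221946716309), 23.74958610534668)
130 560.1792 [561.04  35.84] yaw -156.32985666402524 ((561.0316162109375, 35.91373825073242), (38.98905563354492, 18.120431900024414), 20.095291137695312)
[560.57  35.6 ] 24.134208348795777 -0.9449052217242693
```

Run:
```python
from workcell import ctrl
from h import *
np.set_printoptions(precision=3,suppress=True)
o=ctrl.get_obs();print(R.from_rotvec(o['orientation']).as_matrix(),o['t'])
im=pickle.load(open('top0.pkl','rb'));W=cloud(im);X,Y,Z=np.moveaxis(W,-1,0)
m=(abs(X-410)<60)&(abs(Y-220)<45)&(Z>40);p=W[m];print(p.min(0),p.max(0),p.mean(0))
```

```text
[[ 0.972 -0.     0.235]
 [-0.235 -0.001  0.972]
 [-0.    -1.    -0.001]] 0.1
[382.252 175.063  49.113] [430.822 211.25  138.187] [404.974 190.93  126.924]
```

Request:
servo_tool(
  moves="0.02 -0.02 0 0 0 2; 0.06 -0.06 0 0 0 4; 0.10 -0.10 0 0 0 6; 0.14 -0.143 0 0 0 8; 0.18 -0.184 0 0 0 10; 0.22 -0.225 0 0 0 10; 0.26 -0.265 0 0 0 10; 0.29 -0.296 0 0 0 10",
  hand=140,
)

```text
t: 1.1
ee_pos: [437.8, 309.7, 241.5]
orientation: [-1.57, 0.05, -0.05]
ft_force: [-0.2, 0.6, 0.5]
width: 39.6
```

Request:
servo_tool(
  moves="0.01 -0.01 0 0 0 0; 0.0132 -0.0144 0 0 0 0.1; 0.0132 -0.0144 0 0 0 0.1; 0.0132 -0.0144 -0.03 0 0 0.1",
)

```text
t: 1.6
ee_pos: [450.4, 299.1, 213.2]
orientation: [-1.567, 0.043, -0.049]
ft_force: [0.7, 0.1, 0.9]
width: 39.6
```

Request:
servo_tool(
  moves="0 0 -0.02 0 0 0; 0 0 -0.04 0 0 0; 0 0 -0.06 0 0 0; 0 0 -0.075 0 0 0; 0 0 -0.0835 0 0 0; 0 0 -0.0835 0 0 0",
)

```text
t: 2.35
ee_pos: [449.4, 297.3, 127.8]
orientation: [-1.571, 0.048, -0.047]
ft_force: [0.4, -0.3, -0.3]
width: 39.8
```

```bash
cat >> h.py <<'E'
def st():
    from workcell import ctrl
    np.set_printoptions(precision=2,suppress=True)
    o=ctrl.get_obs();M=R.from_rotvec(o['orientation']).as_matrix()
    print('t',round(o['t'],2),'pos',o['ee_pos'],'yawx',np.degrees(np.arctan2(M[1,0],M[0,0])),'down',M[:,1],'F',o['ft_force'],'M',o['moment'],'w',o['width'],'q',o['qpos'])
E
python3 - <<'E'
from h import *
from workcell import ctrl
st()
for n in('scene','top'):
    im=ctrl.get_image(n);pickle.dump(im,open(n+'1.pkl','wb'))
    u,v=proj(im,[450,297,100])[0].astype(int)
    crop(im,u-50,v-60,u+50,v+50,5,f'pics/{n}1.png')
st()
a=cv2.imread('pics/scene1.png');b=cv2.imread('pics/top1.png');h=min(len(a),len(b));cv2.imwrite('pics/g1.png',cv2.resize(np.hstack([a[:h],b[:h]]),(800,int(h*.8))))
E
```

```text
t 2.35 pos [449.41 297.34 127.81] yawx -3.4385943327263147 down [-0. -0. -1.] F [ 0.38 -0.34 -0.32] M [ 0.   -0.03 -0.06] w 39.781068263399405 q [ 0.56  0.46  1.89  0.    0.79 -0.95]
t 2.45 pos [450.03 297.45 128.62] yawx -3.460582374109347 down [ 0.  0. -1.] F [0.37 0.67 0.23] M [0.   0.06 0.01] w 39.774726115202014 q [ 0.56  0.46  1.89  0.    0.79 -0.95]
```

View pics/g1.png

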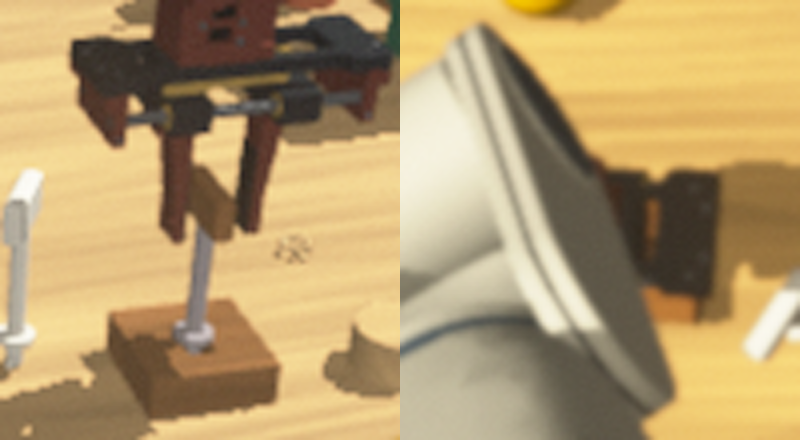

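The handle, at about (212,205) in the left crop, sits centred between the open fingers at (175,200) and (255,190). I'll close the gripper.

Request:
servo_tool(
  moves="0 0 0 0 0 0; 0 0 0 0 0 0; 0 0 0 0 0 0; 0 0 0 0 0 0; 0 0 0 0 0 0; 0 0 0 0 0 0",
  hand=255,
)

```text
t: 3.2
ee_pos: [450.0, 297.2, 128.4]
orientation: [-1.57, 0.047, -0.048]
ft_force: [-0.5, -1.0, 3.5]
width: 14.0
```

Request:
servo_tool(
  moves="0 0 0.005 0 0 0; 0 0 0.015 0 0 0; 0 0 0.03 0 0 0; 0 0 0.05 0 0 0; 0 0 0.08 0 0 0; 0 0 0.11 0 0 0; 0 0 0.122 0 0 0; 0 0 0.122 0 0 0",
)

```text
t: 4.2
ee_pos: [450.0, 297.3, 251.0]
orientation: [-1.569, 0.046, -0.049]
ft_force: [0.4, -0.7, -3.1]
width: 14.1
```

Run:
```python
from h import *
from workcell import ctrl
st()
im=ctrl.get_image('scene');u,v=proj(im,[450,297,200])[0].astype(int)
crop(im,u-60,v-60,u+60,v+70,5,'pics/g2.png')
```

```text
t 4.2 pos [450.04 297.31 251.04] yawx -3.464218782609954 down [ 0.  0. -1.] F [ 0.39 -0.67 -3.14] M [ 0.02 -0.03  0.03] w 14.120960208105055 q [ 0.56  0.29  1.81 -0.    1.04 -0.95]
```

View pics/g2.png

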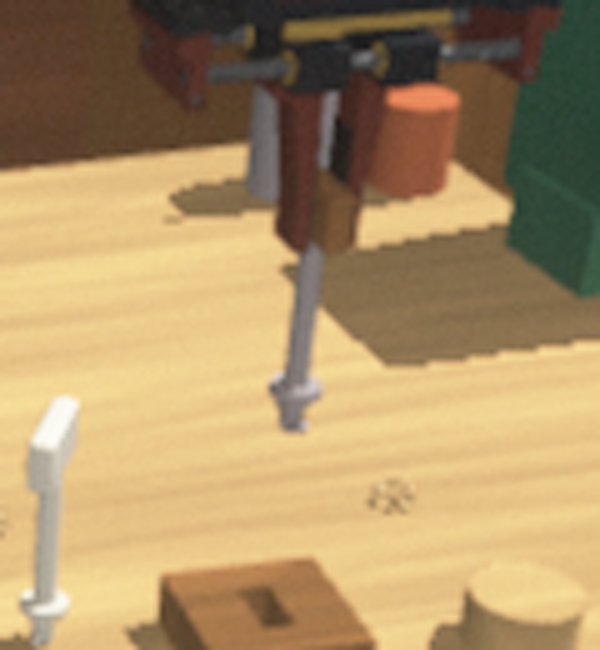

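Request:
servo_tool(
  moves="0.025 -0.03 0 0 0 3; 0.05 -0.07 0 0 0 7; 0.07 -0.11 0 0 0 12; 0.085 -0.15 0 0 0 17; 0.095 -0.19 0 0 0 22; 0.103 -0.225 0 0 0 26; 0.11 -0.25 0 0 0 26.5; 0.1112 -0.2611 0 0 0 26.5",
)

```text
t: 5.25
ee_pos: [560.5, 34.8, 248.7]
orientation: [-1.548, -0.312, 0.316]
ft_force: [0.2, -0.1, -1.6]
width: 13.7
```

Request:
servo_tool(
  moves="0 0 0 0 0 0; 0 0 -0.015 0 0 0; 0 0 -0.025 0 0 0; 0 0 -0.025 0 0 0",
)

```text
t: 5.75
ee_pos: [560.0, 36.6, 223.7]
orientation: [-1.547, -0.314, 0.318]
ft_force: [-0.3, 0.9, -1.9]
width: 13.6
```

Run:
```python
from h import *
from workcell import ctrl
st()
for n in('scene','top'):
    im=ctrl.get_image(n);pickle.dump(im,open(n+'3.pkl','wb'))
    u,v=proj(im,[561,36,130])[0].astype(int)
    crop(im,u-50,v-50,u+50,v+50,5,f'pics/{n}3.png')
a=cv2.imread('pics/scene3.png');b=cv2.imread('pics/top3.png');h=min(len(a),len(b));cv2.imwrite('pics/g3.png',cv2.resize(np.hstack([a[:h],b[:h]]),(800,int(h*.8))))
im=pickle.load(open('scene3.pkl','rb'));W=cloud(im);X,Y,Z=np.moveaxis(W,-1,0)
m=(abs(X-561)<35)&(abs(Y-36)<35)&(Z>104)&(Z<200)
for a in range(104,200,8):
    k=m&(Z>=a)&(Z<a+8)
    if k.sum(): print(a,k.sum(),W[k].mean(0),np.ptp(W[k],axis=0))
```

```text
t 5.75 pos [560.01  36.63 223.71] yawx 23.08299361988331 down [-0. -0. -1.] F [-0.26  0.94 -1.94] M [ 0.06 -0.01  0.01] w 13.611774462394887 q [ 0.04  0.35  1.79  0.    1.01 -1.93]
104 14 [564.02  36.12 110.25] [24.97 13.82  4.47]
112 22 [565.82  37.18 115.64] [23.14 13.71  7.01]
120 18 [567.52  33.98 126.09] [18.44 20.66  4.35]
128 60 [563.37  36.37 130.71] [26.02 24.37  7.65]
136 14 [564.36  36.56 140.43] [6.15 8.89 6.76]
144 16 [564.33  36.76 147.79] [5.38 8.86 7.56]
152 20 [563.45  36.16 155.92] [9.66 9.76 6.52]
160 19 [563.23  35.67 164.01] [10.13 10.02  6.95]
168 21 [564.21  35.58 172.45] [10.7   9.86  7.78]
176 19 [563.09  36.27 179.71] [7.24 9.85 7.48]
184 19 [563.96  36.19 187.84] [ 7.46 10.46  7.36]
192 17 [564.14  36.97 195.23] [ 8.15 10.22  6.73]
```

View pics/g3.png

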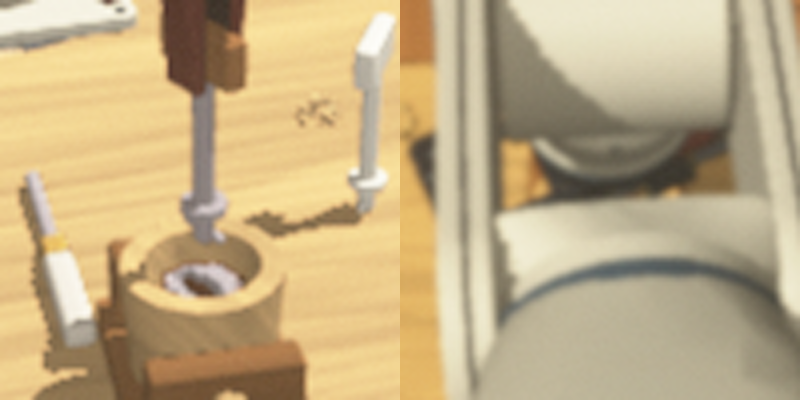

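Request:
servo_tool(
  moves="0 0 -0.008 0 0 0; 0 0 -0.016 0 0 0; 0 0 -0.024 0 0 0; 0 0 -0.028 0 0 0; 0 0 -0.031 0 0 0; 0 0 -0.034 0 0 0; 0 0 -0.034 0 0 0",
)

```text
t: 6.72
ee_pos: [560.9, 36.0, 191.0]
orientation: [-1.548, -0.315, 0.315]
ft_force: [0.2, -0.7, -3.9]
width: 14.1
```

Run:
```python
from h import *
from workcell import ctrl
st()
im=ctrl.get_image('scene');st();pickle.dump(im,open('scene4.pkl','wb'))
u,v=proj(im,[561,36,100])[0].astype(int)
crop(im,u-40,v-35,u+40,v+25,9,'pics/g4.png');print(u,v,proj(im,[[561,36,150],[561,36,76],[561,36,92]]))
```

```text
t 6.72 pos [560.92  36.03 191.04] yawx 23.031132106232654 down [-0. -0. -1.] F [ 0.16 -0.67 -3.86] M [ 0.02 -0.06  0.03] w 14.065242547594718 q [ 0.04  0.4   1.81 -0.    0.94 -1.93]
t 6.78 pos [561.02  36.05 191.2 ] yawx 23.035877816039743 down [ 0. -0. -1.] F [-0.39  0.17 -1.97] M [ 0.05 -0.02  0.02] w 13.932423315426295 q [ 0.04  0.4   1.81 -0.    0.94 -1.93]
286 225 [[286.28 205.66]
 [286.52 234.22]
 [286.47 228.26]]
```

View pics/g4.png

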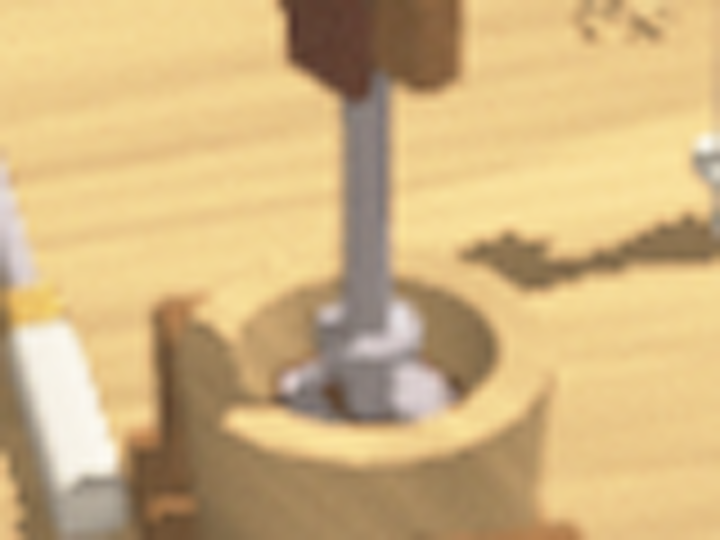

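The nose is already below the face, at crop (368,400), with no contact force. I'll go down gently.

Request:
servo_tool(
  moves="0 0 -0.003 0 0 0; 0 0 -0.006 0 0 0; 0 0 -0.009 0 0 0; 0 0 -0.012 0 0 0; 0 0 -0.012 0 0 0",
)

```text
t: 7.4
ee_pos: [560.8, 36.0, 178.8]
orientation: [-1.548, -0.315, 0.316]
ft_force: [0.2, 0.5, -3.3]
width: 13.9
```

Request:
servo_tool(
  moves="0 0 -0.0015 0 0 0; 0 0 -0.003 0 0 0; 0 0 -0.0042 0 0 0; 0 0 -0.0042 0 0 0",
)

```text
t: 7.9
ee_pos: [560.9, 36.0, 174.9]
orientation: [-1.548, -0.315, 0.316]
ft_force: [-0.1, -0.0, -2.3]
width: 14.1
```

Request:
servo_tool(
  moves="0 0 -0.0007 0 0 0; 0 0 -0.0014 0 0 0; 0 0 -0.0014 0 0 0",
)

```text
t: 8.28
ee_pos: [561.2, 36.1, 174.4]
orientation: [-1.548, -0.316, 0.315]
ft_force: [-2.2, 0.3, 5.8]
width: 13.9
```

The collar is seated: the force rose by about 8 N at TCP z 174.4, against 174 expected. Next is the clockwise turn.

Request:
servo_tool(
  moves="0 0 0 0 0 -4; 0 0 0 0 0 -9; 0 0 0 0 0 -15; 0 0 0 0 0 -21; 0 0 0 0 0 -27; 0 0 0 0 0 -33; 0 0 0 0 0 -39; 0 0 0 0 0 -39",
)

```text
t: 9.28
ee_pos: [561.8, 36.1, 174.4]
orientation: [-1.559, 0.217, -0.22]
ft_force: [0.7, -0.3, 6.5]
width: 14.1
```

```bash
python3 -c "from h import *;st()"
```

```text
t 9.28 pos [561.77  36.1  174.39] yawx -15.91695178017521 down [ 0.  0. -1.] F [ 0.73 -0.31  6.46] M [-0.03  0.1  -0.06] w 14.107585113584333 q [ 0.04  0.42  1.82  0.    0.9  -1.25]
```

Request:
servo_tool(
  moves="0 0 0 0 0 -6; 0 0 0 0 0 -12; 0 0 0 0 0 -18; 0 0 0 0 0 -23; 0 0 0 0 0 -28; 0 0 0 0 0 -31; 0 0 0 0 0 -31",
)

```text
t: 10.15
ee_pos: [561.0, 35.8, 174.4]
orientation: [-1.475, 0.638, -0.639]
ft_force: [-1.8, -1.5, 9.5]
width: 13.8
```

```bash
python3 -c "from h import *;st()"
```

```text
t 10.15 pos [561.04  35.79 174.38] yawx -46.83698692144736 down [ 0. -0. -1.] F [-1.8  -1.45  9.49] M [-0.41  0.71  0.01] w 13.824232079994664 q [ 0.04  0.42  1.82 -0.    0.9  -0.71]
```

Request:
servo_tool(
  moves="0 0 0 0 0 -2; 0 0 0 0 0 -4; 0 0 0 0 0 -6; 0 0 0 0 0 -6",
)

```text
t: 10.65
ee_pos: [560.6, 35.6, 174.3]
orientation: [-1.45, 0.72, -0.719]
ft_force: [-4.5, -2.5, 10.1]
width: 13.8
```

```bash
python3 -c "from h import *;st()"
```

```text
t 10.65 pos [560.57  35.56 174.35] yawx -52.81301355999338 down [-0. -0. -1.] F [-4.5  -2.54 10.13] M [-0.65  1.07  0.06] w 13.809450175943 q [ 0.04  0.42  1.82 -0.    0.9  -0.61]
```

Request:
servo_tool(
  moves="0 0 0 0 0 -2; 0 0 0 0 0 -4; 0 0 0 0 0 -4",
)

```text
t: 11.02
ee_pos: [560.3, 35.5, 174.4]
orientation: [-1.431, 0.774, -0.772]
ft_force: [-4.8, -2.3, 11.1]
width: 13.9
```

```bash
python3 -c "from h import *;st()"
```

```text
t 11.03 pos [560.33  35.45 174.37] yawx -56.80311580291249 down [-0. -0. -1.] F [-4.75 -2.28 11.11] M [-0.74  1.29  0.09] w 13.869867778231495 q [ 0.04  0.42  1.82 -0.    0.9  -0.54]
```

Request:
servo_tool(
  moves="0 0 0 0 0 -2; 0 0 0 0 0 -4; 0 0 0 0 0 -4",
)

```text
t: 11.4
ee_pos: [560.4, 35.7, 174.3]
orientation: [-1.41, 0.827, -0.826]
ft_force: [-3.9, -2.2, 9.5]
width: 13.9
```

```bash
python3 -c "
from h import *;st()
from workcell import ctrl
im=ctrl.get_image('scene');u,v=proj(im,[561,36,140])[0].astype(int)
crop(im,u-40,v-35,u+40,v+35,8,'pics/g5.png')"
```

```text
t 11.4 pos [560.44  35.66 174.33] yawx -60.79406818766951 down [-0. -0. -1.] F [-3.86 -2.18  9.5 ] M [-0.47  1.1   0.21] w 13.874714226066107 q [ 0.04  0.42  1.82 -0.    0.9  -0.47]
```

View pics/g5.png

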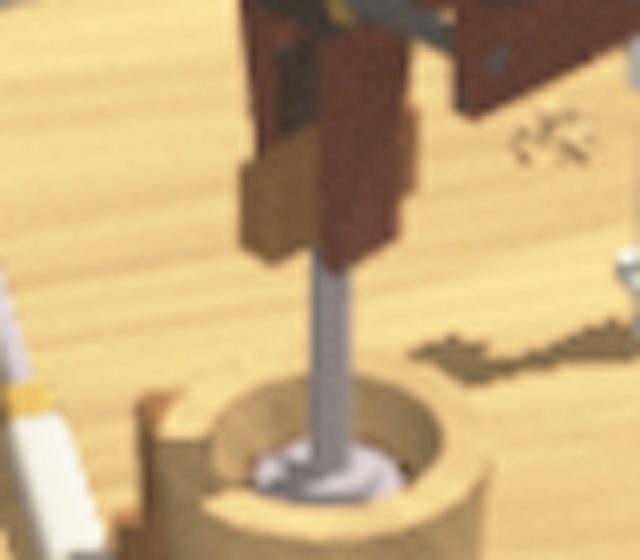

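The stop is felt: the moment about z is rising and the turn is past 77°. I'll relax 3° and draw straight up.

Request:
servo_tool(
  moves="0 0 0 0 0 1.5; 0 0 0.001 0 0 3; 0 0 0.003 0 0 3; 0 0 0.006 0 0 3; 0 0 0.009 0 0 3; 0 0 0.012 0 0 3; 0 0 0.015 0 0 3; 0 0 0.018 0 0 3",
)

```text
t: 12.45
ee_pos: [561.0, 36.1, 191.8]
orientation: [-1.423, 0.788, -0.788]
ft_force: [0.3, -0.3, -9.5]
width: 13.7
```

```bash
python3 -c "from h import *;st()"
```

```text
t 12.45 pos [561.05  36.12 191.8 ] yawx -57.96704000149127 down [ 0.  0. -1.] F [ 0.27 -0.29 -9.54] M [-0.12  0.08  0.05] w 13.689958844433262 q [ 0.04  0.4   1.81  0.    0.94 -0.52]
```

The pull is about 7 N above the rod's own weight, so the plug is coming. Continuing up.

Request:
servo_tool(
  moves="0 0 0.004 0 0 0; 0 0 0.009 0 0 0; 0 0 0.014 0 0 0; 0 0 0.019 0 0 0; 0 0 0.024 0 0 0; 0 0 0.029 0 0 0; 0 0 0.034 0 0 0; 0 0 0.039 0 0 0",
)

```text
t: 13.45
ee_pos: [561.2, 36.1, 231.2]
orientation: [-1.423, 0.788, -0.789]
ft_force: [-0.4, -0.4, -3.3]
width: 13.8
```

Request:
servo_tool(
  moves="0 0 0.005 0 0 0; 0 0 0.01 0 0 0; 0 0 0.015 0 0 0; 0 0 0.02 0 0 0; 0 0 0.025 0 0 0; 0 0 0.03 0 0 0; 0 0 0.034 0 0 0; 0 0 0.034 0 0 0",
)

```text
t: 14.45
ee_pos: [561.2, 36.1, 264.9]
orientation: [-1.423, 0.788, -0.789]
ft_force: [0.6, -1.1, -4.3]
width: 13.8
```

```bash
python3 -c "
from h import *;st()
from workcell import ctrl
im=ctrl.get_image('scene');pickle.dump(im,open('scene6.pkl','wb'));u,v=proj(im,[561,36,150])[0].astype(int)
crop(im,u-45,v-55,u+45,v+55,6,'pics/g6.png')
W=cloud(im);X,Y,Z=np.moveaxis(W,-1,0)
m=(abs(X-561)<35)&(abs(Y-36)<35)&(Z>104)&(Z<200)
for a in range(104,200,8):
    k=m&(Z>=a)&(Z<a+8)
    if k.sum(): print(a,k.sum(),W[k].mean(0),np.ptp(W[k],axis=0))
"
```

```text
t 14.45 pos [561.19  36.06 264.94] yawx -57.96901898074721 down [ 0.  0. -1.] F [ 0.62 -1.09 -4.25] M [-0.03  0.05  0.02] w 13.849864871042747 q [ 0.04  0.3   1.75  0.    1.09 -0.52]
112 20 [577.98  33.03 118.91] [26.56 46.45  3.26]
120 68 [579.85  31.8  124.21] [28.11 46.24  7.89]
128 74 [579.2   32.59 131.88] [27.04 46.37  7.8 ]
136 73 [579.71  32.06 140.01] [25.93 46.57  7.61]
144 76 [579.27  32.43 148.  ] [27.86 46.09  7.78]
152 87 [578.29  33.83 156.13] [32.89 45.77  7.91]
160 162 [570.15  34.26 164.01] [46.15 47.35  7.78]
168 61 [566.11  37.39 171.5 ] [24.38 25.39  7.57]
176 21 [565.3   37.67 179.81] [ 7.32 11.06  7.74]
184 21 [565.55  37.35 188.48] [ 6.07 10.98  7.16]
192 19 [565.43  37.73 196.21] [ 6.01 11.37  7.37]
```

View pics/g6.png

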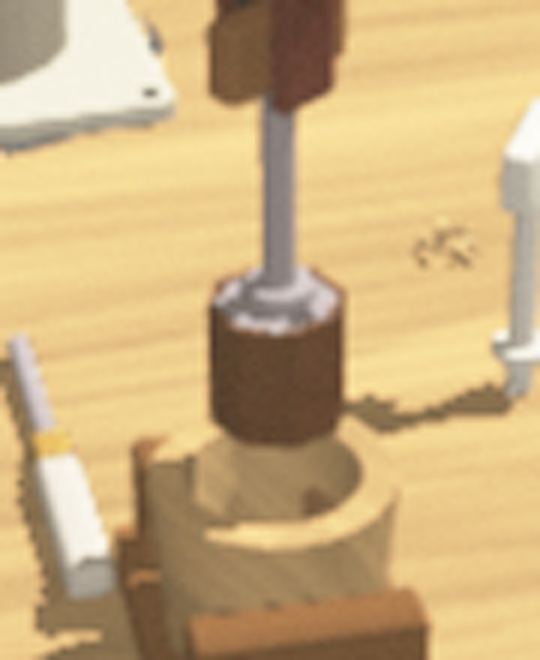

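The plug is out and hangs upright on the rod, with its underside at z about 119 and the rim at 92. I'll carry it to the mat.

Request:
servo_tool(
  moves="-0.005 -0.01 0 0 0 0; -0.015 -0.032 0 0 0 0; -0.03 -0.065 0 0 0 0; -0.045 -0.1 0 0 0 0; -0.06 -0.135 0 0 0 0; -0.077 -0.17 0 0 0 0; -0.093 -0.205 0 0 0 0; -0.11 -0.24 0 0 0 0",
)

```text
t: 15.5
ee_pos: [449.8, -205.3, 264.5]
orientation: [-1.423, 0.789, -0.788]
ft_force: [0.7, -0.2, -4.4]
width: 13.7
```

Request:
servo_tool(
  moves="-0.012 -0.027 0 0 0 0; -0.02 -0.045 0 0 0 0; -0.025 -0.055 0 0 0 0; -0.026 -0.059 0 0 0 0; -0.026 -0.059 -0.01 0 0 0; -0.026 -0.059 -0.03 0 0 0; -0.026 -0.059 -0.05 0 0 0; -0.026 -0.059 -0.07 0 0 0",
)

```text
t: 16.5
ee_pos: [425.1, -262.1, 193.3]
orientation: [-1.423, 0.788, -0.787]
ft_force: [0.7, 0.1, -3.7]
width: 14.2
```

Request:
servo_tool(
  moves="0 0 -0.012 0 0 0; 0 0 -0.022 0 0 0; 0 0 -0.03 0 0 0; 0 0 -0.034 0 0 0; 0 0 -0.036 0 0 0; 0 0 -0.036 0 0 0",
)

```text
t: 17.25
ee_pos: [425.1, -263.1, 158.8]
orientation: [-1.423, 0.788, -0.789]
ft_force: [1.0, 0.4, -3.7]
width: 13.7
```

```bash
python3 -c "
from h import *;st()
from workcell import ctrl
im=ctrl.get_image('scene');pickle.dump(im,open('scene7.pkl','wb'));u,v=proj(im,[425,-263,70])[0].astype(int)
crop(im,u-55,v-55,u+55,v+45,6,'pics/g7.png')
W=cloud(im);X,Y,Z=np.moveaxis(W,-1,0)
m=(abs(X-425)<35)&(abs(Y+263)<35)&(Z>6)&(Z<120)
for a in range(4,120,6):
    k=m&(Z>=a)&(Z<a+6)
    if k.sum(): print(a,k.sum(),W[k].mean(0),np.ptp(W[k],axis=0))
"
```

```text
t 17.25 pos [ 425.09 -263.06  158.76] yawx -57.97285028009648 down [ 0. -0. -1.] F [ 0.98  0.42 -3.65] M [-0.08 -0.    0.02] w 13.703934926448563 q [-0.58  0.36  1.96  0.    0.81 -1.14]
4 2 [ 427.87 -237.61    6.44] [8.56 0.23 0.31]
10 30 [ 443.42 -259.4    13.84] [24.58 46.73  4.77]
16 44 [ 444.57 -260.32   19.17] [26.34 48.04  5.63]
22 47 [ 443.89 -258.94   25.1 ] [24.16 48.08  5.8 ]
28 40 [ 444.05 -259.18   31.08] [23.2  46.18  5.63]
34 50 [ 443.7  -260.21   36.89] [27.9  48.24  5.78]
40 52 [ 442.51 -259.53   43.59] [42.02 49.23  5.68]
46 51 [ 441.99 -259.88   49.37] [26.53 47.55  5.88]
52 91 [ 436.04 -261.86   56.07] [47.25 48.76  5.75]
58 74 [ 431.99 -260.44   59.6 ] [42.48 43.12  5.98]
64 43 [ 429.91 -259.57   65.92] [25.05 22.47  4.69]
70 8 [ 430.79 -259.92   73.16] [5.98 8.94 4.18]
76 13 [ 429.77 -260.37   78.2 ] [ 8.47 11.02  4.96]
82 15 [ 430.02 -259.66   85.15] [ 9.92 10.86  5.31]
88 11 [ 430.46 -260.08   91.77] [5.97 9.07 4.91]
94 11 [ 429.63 -259.99   96.68] [ 6.87 10.68  5.59]
100 15 [ 429.59 -260.07  103.52] [ 5.64 10.77  5.07]
106 11 [ 429.36 -259.59  108.99] [ 8.1  10.89  5.6 ]
112 12 [ 430.29 -259.66  115.33] [3.55 9.42 5.62]
118 5 [ 429.74 -259.96  119.49] [ 7.63 11.13  1.34]
```

View pics/g7.png

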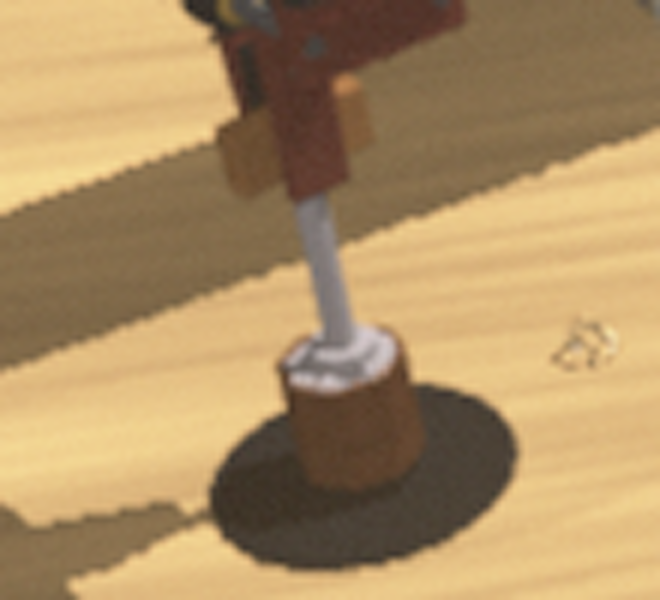

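The plug hangs upright over the middle of the mat. I'll lower it gently.

Request:
servo_tool(
  moves="0 0 -0.0015 0 0 0; 0 0 -0.003 0 0 0; 0 0 -0.0045 0 0 0; 0 0 -0.006 0 0 0; 0 0 -0.0075 0 0 0; 0 0 -0.0075 0 0 0",
)

```text
t: 18.05
ee_pos: [424.9, -262.9, 150.9]
orientation: [-1.423, 0.789, -0.788]
ft_force: [0.1, 0.1, -3.0]
width: 13.8
```

Request:
servo_tool(
  moves="0 0 -0.0005 0 0 0; 0 0 -0.001 0 0 0; 0 0 -0.0015 0 0 0; 0 0 -0.0015 0 0 0",
)

```text
t: 18.55
ee_pos: [425.1, -263.0, 149.7]
orientation: [-1.423, 0.788, -0.788]
ft_force: [-0.4, 0.4, -2.3]
width: 14.1
```

Request:
servo_tool(
  moves="0 0 -0.0005 0 0 0; 0 0 -0.001 0 0 0; 0 0 -0.001 0 0 0; 0 0 -0.001 0 0 0",
)

```text
t: 19.05
ee_pos: [425.0, -262.9, 148.6]
orientation: [-1.423, 0.788, -0.788]
ft_force: [-0.2, -0.0, -2.4]
width: 14.0
```

Request:
servo_tool(
  moves="0 0 -0.0005 0 0 0; 0 0 -0.0005 0 0 0; 0 0 -0.0005 0 0 0",
)

```text
t: 19.42
ee_pos: [425.1, -263.0, 148.4]
orientation: [-1.423, 0.788, -0.789]
ft_force: [-1.3, 0.6, 3.7]
width: 13.9
```

Contact on the mat, about 6 N. Releasing.

Request:
servo_tool(
  moves="0 0 0 0 0 0; 0 0 0 0 0 0; 0 0 0 0 0 0; 0 0 0 0 0 0; 0 0 0 0 0 0",
  hand=140,
)

```text
t: 20.05
ee_pos: [425.0, -262.9, 148.0]
orientation: [-1.423, 0.788, -0.788]
ft_force: [-0.1, 0.3, 0.2]
width: 39.6
```

Request:
servo_tool(
  moves="0 0 0.005 0 0 0; 0 0 0.015 0 0 0; 0 0 0.03 0 0 0; 0 0 0.05 0 0 0; 0 0 0.075 0 0 0; 0 0 0.1 0 0 0; 0 0 0.115 0 0 0; 0 0 0.12 0 0 0",
)

```text
t: 21.05
ee_pos: [425.3, -263.1, 269.3]
orientation: [-1.423, 0.787, -0.79]
ft_force: [0.2, 0.3, -0.2]
width: 40.0
```

```bash
python3 -c "
from h import *;st()
from workcell import ctrl
im=ctrl.get_image('scene');pickle.dump(im,open('scene8.pkl','wb'))
cv2.imwrite('pics/g8.png',im['pixels'][:,:,::-1])
u,v=proj(im,[425,-263,90])[0].astype(int);crop(im,u-45,v-55,u+45,v+55,5,'pics/g8c.png')
W=cloud(im);X,Y,Z=np.moveaxis(W,-1,0)
m=(abs(X-425)<35)&(abs(Y+263)<35)&(Z>6)&(Z<175)
for a in range(6,175,12):
    k=m&(Z>=a)&(Z<a+12)
    if k.sum(): print(a,k.sum(),W[k].mean(0),W[k].max(0))
"
```

```text
t 21.05 pos [ 425.28 -263.14  269.33] yawx -57.96400197938571 down [ 0. -0. -1.] F [ 0.2   0.28 -0.15] M [-0.03 -0.02 -0.  ] w 40.03171966890932 q [-0.58  0.2   1.88 -0.    1.06 -1.14]
6 87 [ 444.23 -260.26   12.17] [ 453.67 -237.25   17.86]
18 88 [ 443.81 -259.15   24.01] [ 453.91 -236.94   29.96]
30 95 [ 443.29 -260.32   36.01] [ 451.52 -236.95   41.98]
42 189 [ 433.94 -260.77   48.13] [ 451.23 -237.52   53.92]
54 44 [ 428.7  -260.12   57.51] [ 437.31 -248.03   65.7 ]
66 25 [ 430.19 -259.76   72.19] [ 433.69 -254.63   77.78]
78 23 [ 428.92 -259.86   83.61] [ 432.32 -254.34   89.55]
90 26 [ 429.4  -260.14   95.81] [ 433.17 -254.6   101.43]
102 24 [ 429.7  -259.83  108.3 ] [ 433.66 -254.58  113.29]
114 27 [ 429.96 -259.78  120.57] [ 433.1  -254.39  125.96]
126 49 [ 432.04 -261.05  134.36] [ 445.47 -234.37  137.93]
138 125 [ 432.17 -259.65  144.27] [ 448.22 -234.25  149.94]
150 163 [ 429.78 -259.76  157.26] [ 446.89 -234.48  161.87]
162 7 [ 431.38 -264.25  162.33] [ 446.02 -247.12  162.81]
```

View pics/g8.png

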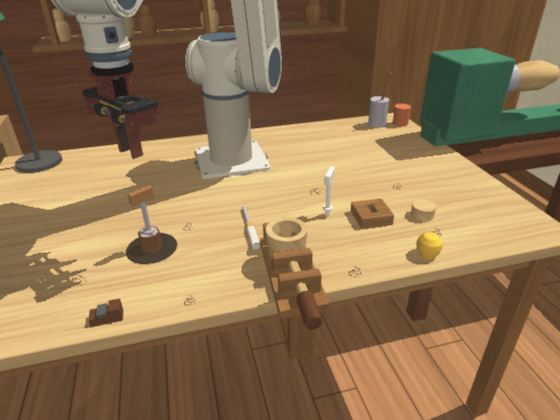

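View pics/g8c.png

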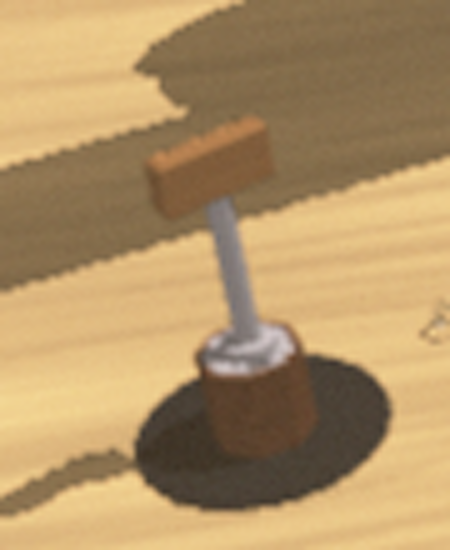

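Plug and rod stand upright in the middle of the mat at (150,240). The bystanders are where they were, and the arm is clear. One settling check, then I hand in.

Request:
servo_tool(
  moves="0 0 0.02 0 0 0; 0 0 0.02 0 0 0; 0 0 0.02 0 0 0; 0 0 0.02 0 0 0",
)

```text
t: 21.6
ee_pos: [424.6, -262.7, 287.1]
orientation: [-1.423, 0.79, -0.787]
ft_force: [-0.1, -0.5, 0.2]
width: 39.2
```

```bash
python3 -c "
from h import *;st()
from workcell import ctrl
im=ctrl.get_image('scene');a=pickle.load(open('scene8.pkl','rb'));b=pickle.load(open('scene0.pkl','rb'))
W=cloud(im);X,Y,Z=np.moveaxis(W,-1,0);m=(abs(X-425)<35)&(abs(Y+263)<35)&(Z>150)&(Z<175);print(W[m].mean(0),W[m].max(0))
for n,(u,v) in dict(jaw=(106,312),burn=(252,230),sand=(424,211),head=(430,246),white=(329,190)).items():
    s=np.s_[v-22:v+22,u-22:u+22];print(n,np.abs(im['pixels'][s].astype(int)-b['pixels'][s]).mean())
print(ctrl.close_job())
"
```

```text
t 21.6 pos [ 424.6  -262.68  287.1 ] yawx -57.96750021525476 down [-0.  0. -1.] F [-0.05 -0.52  0.2 ] M [-0.07  0.01  0.05] w 39.19208860431051 q [-0.58  0.18  1.86 -0.    1.1  -1.14]
[ 430.48 -260.04  157.49] [ 445.31 -234.81  163.61]
jaw 3.0390840220385673
burn 2.7959710743801653
sand 3.034435261707989
head 3.025998622589532
white 25.64962121212121
the job is handed in; nothing more can be done
None
```

The job is done and handed in at about 21.6 s. I took the wooden-handled rod from its stand, seated its pin in the plug's slot and turned it clockwise to the stop. I then drew the plug straight up, stood it in the middle of the mat and let go.

**Checks that passed**
- **Upright and settled:** the handle top measured z 162–163, against 162 expected. It stood still between the last two pictures, at the mat centre of about (425, −263), with the arm clear.
- **Forces:** the readings I took stayed around 10 N. Contact on the mat was about 6 N before I opened the gripper.
- **Bystanders:** the chuck jaw, burnisher, sanding block and doll head look the same as in the first picture.

**Checks that disagreed or were weak**
- **White look-alike rod:** the image patch around it differed strongly from the first picture (25.6, against about 3 for the others). I put this down to the arm's shadow having moved. In the picture taken after release it stands at the same pixels, and the arm was never steered near it.
- **Stop in the thread:** I felt it only as a small rise in the moment, to about 0.2 N m. The gripper had turned 84° by then, against the nominal 77°, so the handle may have slipped slightly in the jaws or the slot angle was a few degrees off. I then backed off 3°. The plug came out and stayed on the rod.

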